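# Find the shell with the brass insert by feel and hand it over

### The job

Two black connector shells with yellow tops look alike, but one has a brass insert sealed inside and is clearly heavier: lift either one well clear of the bench for a second to feel its weight, stand it in the yellow tray and let go, then lift the other in the same way and compare. Leave the lighter shell standing alone in the yellow tray, and finish with the heavier one still in the gripper, held upright and still about 10 cm above the middle of the round green hand-over pad (do not put it down or let go). Leave the blue-topped shells and everything else on the bench where they are.

Things in the scene. Friction and masses are not known exactly. Their poses are not given: they have to be found in the camera images.
- shell_a: one of two look-alike closed black plastic shells with a yellow top and a yellow band: an upright square block 44 x 44 mm, 62 mm tall, flat faces. Origin: centre of its underside; z up, x and y across the flat faces. At the start it stands on the bench. One of shell_a and shell_b weighs about 0.36 to 0.50 kg (brass insert), the other 0.11 to 0.17 kg (plastic insert); which is which changes from run to run and cannot be seen. The insert is sealed in and has about 2 mm of play
- shell_b: the other look-alike shell, same size, colours and frame as shell_a
- tray_yellow: fixed yellow open tray, 180 mm (its x) x 120 mm (its y), rim 18 mm high, walls and floor 5 mm thick, empty at the start; room for two shells side by side along its x. Origin: centre of its underside, on the bench. It may stand on the robot's left or right
- tray_blue: fixed blue tray of the same size and frame, on the other side; a blue-topped shell stands in it. Not to be used
- pad: fixed round green hand-over pad with a white ring, 90 mm across, 4 mm thick, flat on the bench. Origin: centre of its underside
- blue_in_tray: bystander: black shell with blue top and band, 44 x 44 x 62 mm, standing in the blue tray. Origin: centre of its underside
- blue_on_bench: bystander: black shell with blue top and band, 44 x 44 x 62 mm, standing on the bench. Origin: centre of its underside
- multimeter: bystander: orange multimeter lying flat, 190 x 90 x 40 mm, dial up, at the back. Origin: centre of its underside
- screwdriver: bystander: screwdriver lying at the back, about 200 mm long. Origin: underside, along its length
- pliers: bystander: red-handled pliers lying to the robot's right, 175 mm long, 16 mm high. Origin: at the pivot, on the bench
- jar: bystander: white jar with black cap, 56 mm across, 75 mm tall, at the back. Origin: centre of its underside
There are look-alikes about, which are no part of the job. What is shaped like the shell_b but orange is not meant.

How it is judged:
By the outcome, as a careful person would: the job done as asked, in the order asked, and still so for the second after the job is handed in, while the arm keeps its last pose, push and grip.
It also fails if it takes over 64 s, if anything falls off the work surface, if the arm or the gripper's body presses on something with over 40 N, if the wrist force passes 120 N, or if a joint passes its speed limit or range.

### The arm

A 6-joint arm with a two-finger parallel gripper is mounted at the origin on the work surface. World frame = base frame: x ahead of the robot, y to its left, z up, the work surface at z = 0. Lengths are in m, angles in rad, forces in N, time in s.
With the tool pointing down it reaches from about 0.25 to 0.725 m from the base axis. Payload 4 kg.
Tool frame: the origin (TCP) lies midway between the tips of the shut fingers; the grasp point (between the pads) lies bot.tcp_to_grasp behind it (bot.tcp_to_grasp is the distance from the TCP to the grasp point, in m); z points along the fingers, y is the line along which they close (so a half turn about z gives the same grasp; the last joint's range is limited). The gripper opens to 85 mm and grips with 20 to 120 N. Pads are 22 mm wide; open, the fingers measure 114 mm over their backs; the gripper's body (76 mm by 85 mm) begins 54 mm behind the grasp point. The pads swing forward as they close: fully open they stand 13 mm farther back than shut.
Start: joints at [1.295, 0.241, 0.005, 1.335, 0, 1.571], TCP at [0.136, 0.481, 0.231] pointing down, gripper open.
Joint ranges: [-2.72, 2.72], [-1.05, 1.87], [-1.09, 1.28], [-1.99, 2.15], [-1.42, 1.44], [-3.14, 3.14]. Speed limits (rad/s): [2.79, 2.79, 3.14, 3.14, 3.14, 3.14].

### API

Orientations are given as a unit quaternion [x, y, z, w].
In Python, from workcell import readout, camera, bot gives the robot as it stands. The module is installed in compiled form; this text tells all that it offers.
- The arm moves only by the tool jog_arm, never from a script. Its argument "motion" is a list of rows, each an object of numbers: "x", "y", "z": the shift along the tool's x, y, z in mm; "spin": the turn about the tool's z in degrees; "fingers": the closure, from -1 (fully open) to 1 (shut). A call has 1 to 8 rows; each row is the pose to reach, as a shift and turn from the pose commanded when the call began, along the tool's axes at that moment; what a row does not reach only later rows make up. A row lasts 1/8 s, in which the tool goes at most 62.5 mm and 10.7 degrees, less where a joint would pass 70% of its speed; a pose out of reach is approached as far as the arm can. A call with a gripper value outside its range is refused whole. The fingers move at their own pace and stop on an object; the grip force is fixed at half the most. Time passes only in rows, so rows that repeat a pose let the fingers close. It gives the time, the measured TCP pose, the force, the opening and the grip force at its end, in the units of the state.
- readout.get_obs(): the state, without advancing time (a new reading comes with each control period).
- camera(name): name is "scene" or "top"; returns a dict with "pixels" (420x560x3 uint8, red, green, blue), "K" (3x3 intrinsics, pixels), "rvec" (rotation vector, rad) and "tvec" (3), from world to camera coordinates, as OpenCV has them. Camera axes: x right, y down, z forward; pixel columns grow to the right and rows downward; lengths in m; the calibration is good to about 2 mm. A picture is of the moment at which its call begins. There is no depth.
- bot.job_done(): hands the job in; it is judged then, once.
The state is a dict: "clock": time; "joint_pos": joint angles; "joint_vel": joint speeds; "tau": joint torques, N m; "eef_pos": TCP position; "tool_rot": TCP orientation; "ft_force": force on the tool from outside, world axes, zero at the start; "ft_torque": the same for the moment, N m; "grip_width": finger opening in m; "grasp_force": force on a finger pad.
Only numpy, scipy, OpenCV 4.12 (cv2) and the standard library are available. Lean on these libraries where they do the work, as an engineer would, in place of code of your own. Each camera call takes 0.05 s, during which the arm holds its last target. There are 200 camera calls.

## Working session

There is one attempt and no reset: what is moved stays moved. The work goes in short steps, Python scripts to look and compute and a tool call to move; the robot and the scene stay as the last step left them, time stands still between calls to the robot, and variables do not carry over. Pictures are saved under pics/ and viewed, at most 10 in all, crops included, and the job is handed in when it is done.

Besides the shell and the picture viewer there is one more tool, called as name([rows], argument=value, ...), one row to a line, values as JSON. jog_arm: Moves the arm, as the interface text tells. Its arguments: {"type":"object","properties":{"motion":{"type":"array"}},"required":["motion"]}

```bash
mkdir -p pics; python3 - <<'E'
from workcell import readout,camera,bot
import cv2,numpy as np
for n in("scene","top"):
    c=camera(n); cv2.imwrite(f"pics/{n}0.png",c["pixels"][:,:,::-1]); np.savez(f"{n}0.npz",**c)
    print(n,c["K"].tolist(),np.ravel(c["rvec"]),np.ravel(c["tvec"]))
print(readout.get_obs(),bot.tcp_to_grasp)
E
```

```text
scene [[459.90896261996954, 0.0, 270.0494838976619], [0.0, 459.90896261996954, 207.66553249746647], [0.0, 0.0, 1.0]] [ 0.85045376  2.37653635 -1.30139293] [ 0.45748523 -0.15028341  1.40834977]
top [[418.5645064840739, 0.0, 281.9702770986005], [0.0, 418.5645064840739, 211.469079607033], [0.0, 0.0, 1.0]] [ 2.09725836 -2.12958402  0.20373535] [-0.04875738  0.54680398  1.18610427]
{'clock': 0.1, 'joint_pos': array([1.29496486e+00, 2.41357083e-01, 3.85451564e-03, 1.33524759e+00,
       1.82235914e-05, 1.57085578e+00]), 'joint_vel': array([-0.00078087, -0.00247613,  0.00199171,  0.00101999,  0.00122338,
        0.00028543]), 'tau': array([ 5.73270745e-05, -3.73136795e+01,  2.53010470e+01,  1.08101073e-02,
       -4.78552477e-05, -4.21031785e-06]), 'eef_pos': array([0.13600824, 0.48053587, 0.23049061]), 'tool_rot': array([ 1.37508326e-01,  9.90500129e-01, -9.66388862e-04, -1.43301557e-04]), 'ft_force': array([0.86123057, 0.07395335, 0.30905695]), 'ft_torque': array([-0.01169483,  0.03160214,  0.04056806]), 'grasp_force': 0.0, 'grip_width': 0.08543060669763994} 0.0187
```

View pics/top0.png

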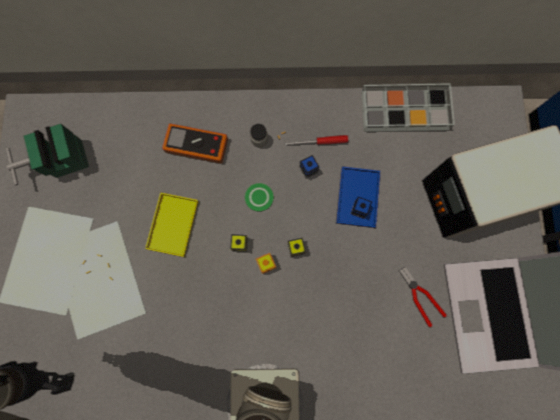

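View pics/scene0.png

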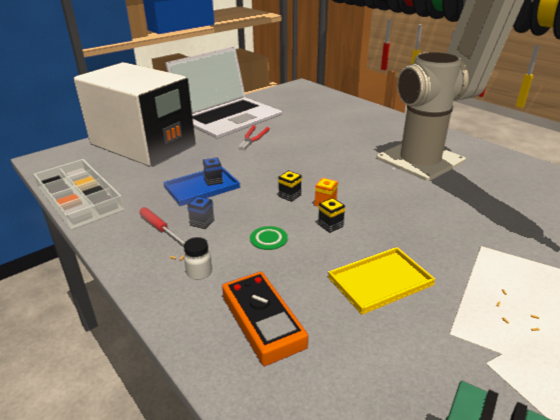

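The top view shows the yellow shells near (239,242) and (297,247), with the orange look-alike at (266,263). The yellow tray is at (172,225) and the pad at (259,197). The blue shells are at (309,165) and (362,207).

```bash
cat > h.py <<'E'
import cv2,numpy as np
def ray(c,uv,z):
    R,_=cv2.Rodrigues(c["rvec"]); t=np.ravel(c["tvec"]); o=-R.T@t
    p=cv2.undistortPoints(np.array(uv,float).reshape(-1,1,2),c["K"],None).reshape(-1,2)
    d=np.c_[p,np.ones(len(p))]@R
    return (o+d*((z-o[2])/d[:,2])[:,None])[:,:2]
def rects(c,lo,hi,z,amin=40,close=5):
    h=cv2.cvtColor(c["pixels"],cv2.COLOR_RGB2HSV)
    m=cv2.morphologyEx(cv2.inRange(h,lo,hi),cv2.MORPH_CLOSE,np.ones((close,close)))
    out=[]
    for k in cv2.findContours(m,cv2.RETR_EXTERNAL,cv2.CHAIN_APPROX_NONE)[0]:
        if cv2.contourArea(k)<amin: continue
        w=ray(c,k.reshape(-1,2),z)
        r=cv2.minAreaRect((w*1000).astype(np.float32))
        out.append((np.round(k.reshape(-1,2).mean(0)),np.round(r[0],1),np.round(r[1],1),round(r[2],1)))
    return out
E
python3 - <<'E'
from h import *
c=dict(np.load("top0.npz"))
for n,lo,hi,z in(("yellow",(24,120,60),(34,255,255),.062),("yellow tray",(24,120,60),(34,255,255),.018),("orange",(14,120,60),(23,255,255),.062),("green",(50,120,60),(80,255,255),.004),("blue",(105,120,40),(125,255,255),.062)):
    for r in rects(c,lo,hi,z): print(n,*r)
R,_=cv2.Rodrigues(c["rvec"]);print(-R.T@np.ravel(c["tvec"]))
im=c["pixels"][150:290,140:390,::-1]
cv2.imwrite("pics/crop0.png",cv2.resize(im,None,fx=3.2,fy=3.2,interpolation=cv2.INTER_NEAREST))
E
```

```text
yellow [265. 262.] [396.4  -6.9] [36.2 36.9] 22.7
yellow [296. 246.] [441.5 -97.5] [39.8 40.9] 10.4
yellow [238. 242.] [457.6  71.8] [40.9 38. ] 89.1
yellow [172. 225.] [512.7 266.7] [119.7 173.7] 77.6
yellow tray [265. 262.] [399.9  -4.8] [37.6 38.2] 22.7
yellow tray [296. 246.] [446.6 -98.7] [41.3 42.4] 10.4
yellow tray [238. 242.] [463.3  76.7] [42.4 39.4] 89.1
yellow tray [172. 225.] [520.4 278.8] [124.1 180.1] 77.6
orange [266. 263.] [394.8  -8.1] [48.  46.3] 22.6
orange [418. 117.] [ 834.7 -478.7] [46.  48.7] 0.2
green [259. 197.] [603.5  14. ] [81.1 83.2] 89.4
green [ 33. 150.] [767.9 735.7] [116.8  31.5] 17.6
green [ 60. 142.] [796.1 653.9] [114.8  37.2] 19.2
blue [557. 218.] [ 514.3 -857.1] [17.4 76. ] 81.8
blue [358. 197.] [ 586.9 -283.6] [115.1 173.2] 82.1
blue [309. 164.] [ 690.1 -141.2] [37.8 38.2] 27.4
blue [551. 112.] [ 852.4 -884.1] [ 60.8 123.4] 81.8
[ 0.30044077 -0.06393145  1.2703792 ]
```

View pics/crop0.png

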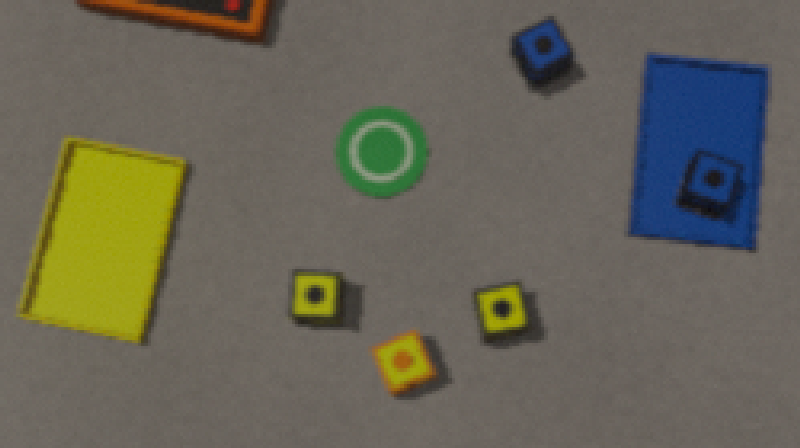

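The crop confirms the two yellow shells, with the orange one below and between them. I'll start with the left shell.

```bash
cat >> h.py <<'E'
from scipy.spatial.transform import Rotation
def go(*targets):
    "targets: (x,y,z,yaw of tool x, deg) in mm, shift in tool axes from now"
    from workcell import readout
    o=readout.get_obs(); M=Rotation.from_quat(o["tool_rot"]).as_matrix(); p=o["eef_pos"]*1000
    psi=np.degrees(np.arctan2(M[1,0],M[0,0]))
    print("t",round(o["clock"],2),"p",p.round(1),"psi",round(psi,1),"tilt",np.degrees(np.arccos(-M[2,2])).round(2),"F",o["ft_force"].round(2),"w",round(o["grip_width"]*1000,1),"j6",o["joint_pos"][5].round(2))
    for x,y,z,a in targets: print((M.T@(np.array([x,y,z])-p)).round(1),"spin",round((psi-a+180)%360-180,1))
E
python3 -c "
from h import *
go((457,72,160,179),(457,72,25,179))"
```

```text
t 0.1 p [136.  480.5 230.5] psi 164.2 tilt 0.11 F [0.86 0.07 0.31] w 85.4 j6 1.57
[-420.1 -305.5   71.1] spin -14.8
[-420.1 -305.2  206.1] spin -14.8
```

jog_arm([
  {"x": -420, "y": -305, "z": 40, "spin": -14.8, "fingers": -1},
  {"x": -420, "y": -305, "z": 40, "spin": -14.8, "fingers": -1},
  {"x": -420, "y": -305, "z": 40, "spin": -14.8, "fingers": -1},
  {"x": -420, "y": -305, "z": 40, "spin": -14.8, "fingers": -1},
  {"x": -420, "y": -305, "z": 40, "spin": -14.8, "fingers": -1},
  {"x": -420, "y": -305, "z": 71, "spin": -14.8, "fingers": -1},
  {"x": -420, "y": -305, "z": 71, "spin": -14.8, "fingers": -1},
  {"x": -420, "y": -305, "z": 71, "spin": -14.8, "fingers": -1},
])

```text
clock: 1.1
eef_pos: [0.4402, 0.0941, 0.1662]
tool_rot: [0.009, 1.0, 0.0, 0.0]
ft_force: [1.3, 0.5, -0.3]
grip_width: 0.0857
grasp_force: 0.0
```

```bash
python3 -c "
from h import *
go((457,72,160,179),(457,72,25,179))"
```

```text
t 1.1 p [440.2  94.1 166.2] psi 179.0 tilt 0.02 F [ 1.27  0.49 -0.3 ] w 85.7 j6 0.23
[-17.1 -21.8   6.2] spin -0.0
[-17.1 -21.9 141.2] spin -0.0
```

jog_arm([
  {"x": 0, "y": 0, "z": 0, "fingers": -1},
  {"x": 0, "y": 0, "z": 0, "fingers": -1},
])

```text
validation failed for argument at $.mo...
```

```bash
python3 - <<'E'
from h import *
from workcell import camera
go((457,72,160,179),(457,72,25,179))
c=camera("scene"); cv2.imwrite("pics/s1.png",c["pixels"][:,:,::-1])
c=camera("top"); cv2.imwrite("pics/t1.png",c["pixels"][:,:,::-1])
E
```

```text
t 1.1 p [440.2  94.1 166.2] psi 179.0 tilt 0.02 F [ 1.27  0.49 -0.3 ] w 85.7 j6 0.23
[-17.1 -21.8   6.2] spin -0.0
[-17.1 -21.9 141.2] spin -0.0
```

jog_arm([
  {"x": 0, "y": 0, "z": 0, "spin": 0, "fingers": -1},
])

```text
clock: 1.32
eef_pos: [0.4389, 0.0954, 0.1662]
tool_rot: [0.01, 1.0, 0.0, -0.001]
ft_force: [-0.4, -0.6, -0.4]
grip_width: 0.0856
grasp_force: 0.0
```

```bash
python3 - <<'E'
from h import *
go((457,72,160,179),(457,72,25,179))
E
```

```text
t 1.32 p [438.9  95.4 166.2] psi 178.9 tilt 0.12 F [-0.42 -0.59 -0.4 ] w 85.6 j6 0.23
[-18.6 -23.    6.1] spin -0.1
[-18.9 -23.  141.1] spin -0.1
```

jog_arm([
  {"x": -18.8, "y": -23, "z": 20, "spin": 0, "fingers": -1},
  {"x": -18.8, "y": -23, "z": 75, "spin": 0, "fingers": -1},
  {"x": -18.8, "y": -23, "z": 115, "spin": 0, "fingers": -1},
  {"x": -18.8, "y": -23, "z": 141, "spin": 0, "fingers": -1},
  {"x": -18.8, "y": -23, "z": 141, "spin": 0, "fingers": -1},
])

```text
clock: 1.95
eef_pos: [0.4551, 0.0739, 0.0244]
tool_rot: [0.007, 1.0, -0.0, -0.002]
ft_force: [-0.7, 1.1, 0.1]
grip_width: 0.0854
grasp_force: 0.0
```

```bash
python3 - <<'E'
from h import *
from workcell import camera
go((457,72,25,179))
c=camera("scene"); cv2.imwrite("pics/s2.png",cv2.resize(c["pixels"][100:300,200:440,::-1],None,fx=3,fy=3))
E
```

```text
t 1.95 p [455.1  73.9  24.4] psi 179.2 tilt 0.28 F [-0.69  1.08  0.08] w 85.4 j6 0.18
[-1.9 -1.9 -0.6] spin 0.2
```

View pics/s2.png

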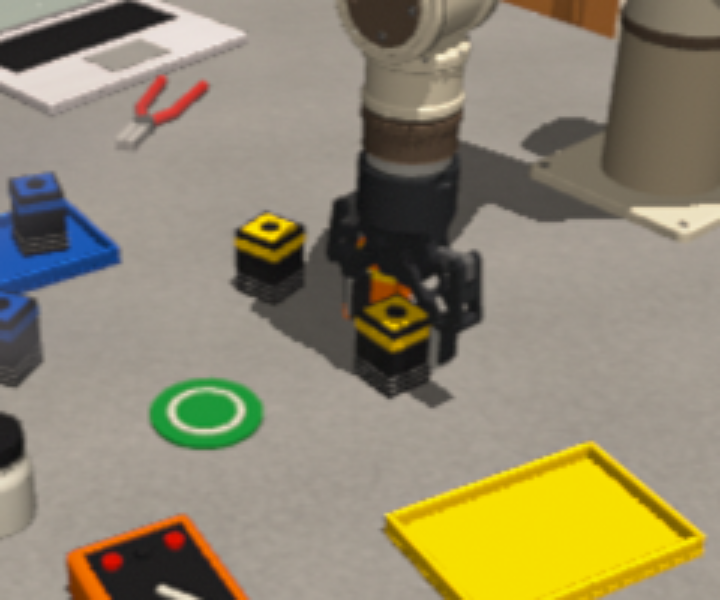

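The fingers look slightly behind the shell in this view, so I'll check the shell position against the second camera before closing.

```bash
python3 - <<'E'
from h import *
c=dict(np.load("scene0.npz"))
P=np.array([[455,74,24],[455,117,37],[455,31,37],[457,72,62],[457,72,0]])/1000.
u=cv2.projectPoints(P,c["rvec"],c["tvec"],c["K"],None)[0].reshape(-1,2); print(u.round(1),((u-[200,100])*3).round())
R,_=cv2.Rodrigues(c["rvec"]);print(-R.T@np.ravel(c["tvec"]))
# dark hole on top of the shells in crop px -> world
print(ray(c,np.array([[397,313],[268,227]])/3+[200,100],.062))
t=dict(np.load("top0.npz")); print(ray(t,np.array([[315,295],[502,309]])/3.2+[140,150],.062))
E
```

```text
[[331.6 216.4]
 [345.  219.7]
 [319.4 204.6]
 [331.2 203.1]
 [329.9 224.5]] [[395. 349.]
 [435. 359.]
 [358. 314.]
 [394. 309.]
 [390. 374.]]
[1.13783104 0.70627157 0.6494982 ]
[[ 0.45887184  0.07750125]
 [ 0.44475787 -0.09419236]]
[[ 0.45548431  0.07060332]
 [ 0.44011873 -0.0988111 ]]
```

Both views agree on (457, 73), so the fingers do straddle it. Closing now, then lifting.

jog_arm([
  {"x": -2, "y": 0, "z": 0, "spin": 0, "fingers": 1},
  {"x": -2, "y": 0, "z": 0, "spin": 0, "fingers": 1},
  {"x": -2, "y": 0, "z": 0, "spin": 0, "fingers": 1},
  {"x": -2, "y": 0, "z": 0, "spin": 0, "fingers": 1},
  {"x": -2, "y": 0, "z": 0, "spin": 0, "fingers": 1},
  {"x": -2, "y": 0, "z": 0, "spin": 0, "fingers": 1},
  {"x": -2, "y": 0, "z": 0, "spin": 0, "fingers": 1},
])

```text
clock: 2.88
eef_pos: [0.4614, 0.0727, 0.0274]
tool_rot: [0.009, 1.0, 0.0, 0.002]
ft_force: [-0.7, -0.4, 6.1]
grip_width: 0.0433
grasp_force: 61.6
```

```bash
python3 - <<'E'
from h import *
go((457,72,150,179))
E
```

```text
t 2.88 p [461.4  72.7  27.4] psi 179.0 tilt 0.21 F [-0.69 -0.35  6.12] w 43.3 j6 0.17
[   4.    -0.7 -122.6] spin -0.0
```

jog_arm([
  {"x": 0, "y": 0, "z": -20, "spin": 0, "fingers": 1},
  {"x": 0, "y": 0, "z": -50, "spin": 0, "fingers": 1},
  {"x": 0, "y": 0, "z": -90, "spin": 0, "fingers": 1},
  {"x": 0, "y": 0, "z": -120, "spin": 0, "fingers": 1},
  {"x": 0, "y": 0, "z": -120, "spin": 0, "fingers": 1},
  {"x": 0, "y": 0, "z": -120, "spin": 0, "fingers": 1},
  {"x": 0, "y": 0, "z": -120, "spin": 0, "fingers": 1},
  {"x": 0, "y": 0, "z": -120, "spin": 0, "fingers": 1},
])

```text
clock: 3.88
eef_pos: [0.4589, 0.0724, 0.1444]
tool_rot: [0.009, 1.0, -0.0, -0.001]
ft_force: [-0.5, 0.9, -4.4]
grip_width: 0.0432
grasp_force: 61.8
```

jog_arm([
  {"x": 0, "y": 0, "z": 0, "spin": 0, "fingers": 1},
  {"x": 0, "y": 0, "z": 0, "spin": 0, "fingers": 1},
  {"x": 0, "y": 0, "z": 0, "spin": 0, "fingers": 1},
  {"x": 0, "y": 0, "z": 0, "spin": 0, "fingers": 1},
])

```text
clock: 4.38
eef_pos: [0.4598, 0.0726, 0.1458]
tool_rot: [0.009, 1.0, 0.0, 0.0]
ft_force: [1.0, 0.1, -4.5]
grip_width: 0.0436
grasp_force: 61.8
```

jog_arm([
  {"x": 0, "y": 0, "z": 0, "spin": 0, "fingers": 1},
  {"x": 0, "y": 0, "z": 0, "spin": 0, "fingers": 1},
  {"x": 0, "y": 0, "z": 0, "spin": 0, "fingers": 1},
  {"x": 0, "y": 0, "z": 0, "spin": 0, "fingers": 1},
])

```text
clock: 4.88
eef_pos: [0.4598, 0.0725, 0.1458]
tool_rot: [0.009, 1.0, -0.0, -0.0]
ft_force: [0.5, 0.2, -4.2]
grip_width: 0.0435
grasp_force: 61.8
```

```bash
python3 - <<'E'
from h import *
from workcell import camera
go((561,270,150,167.6),(561,270,34,167.6))
c=camera("scene"); cv2.imwrite("pics/s3.png",cv2.resize(c["pixels"][80:320,180:460,::-1],None,fx=2.5,fy=2.5))
go()
E
```

```text
t 4.88 p [459.8  72.5 145.8] psi 179.0 tilt 0.0 F [ 0.48  0.23 -4.24] w 43.5 j6 0.17
[-97.7 199.2  -4.3] spin 11.4
[-97.7 199.2 111.7] spin 11.4
t 4.92 p [459.8  72.6 145.8] psi 179.0 tilt 0.0 F [ 1.32  0.3  -3.59] w 43.4 j6 0.17
```

View pics/s3.png

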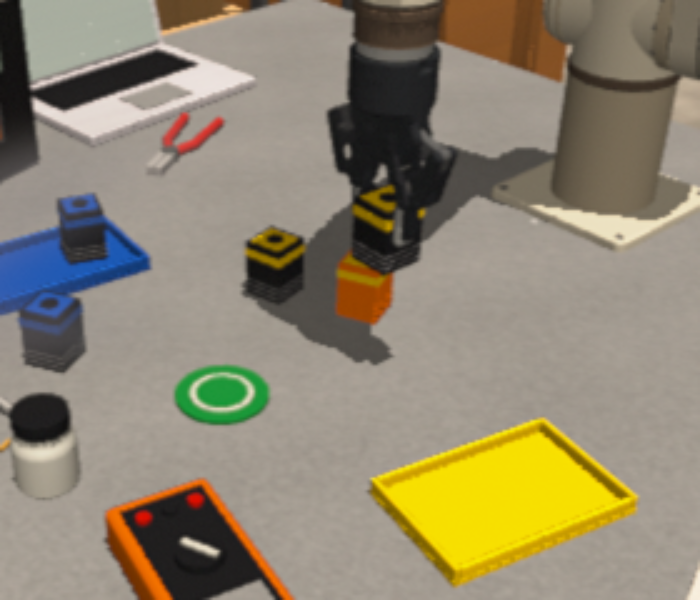

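It is held upright and reads about 4.3 N, so probably the heavy one. Next I'll stand it in the tray at (561, 270).

jog_arm([
  {"x": -97.7, "y": 199.2, "z": 0, "spin": 11.4, "fingers": 1},
  {"x": -97.7, "y": 199.2, "z": 0, "spin": 11.4, "fingers": 1},
  {"x": -97.7, "y": 199.2, "z": 0, "spin": 11.4, "fingers": 1},
  {"x": -97.7, "y": 199.2, "z": 0, "spin": 11.4, "fingers": 1},
  {"x": -97.7, "y": 199.2, "z": 40, "spin": 11.4, "fingers": 1},
  {"x": -97.7, "y": 199.2, "z": 75, "spin": 11.4, "fingers": 1},
  {"x": -97.7, "y": 199.2, "z": 75, "spin": 11.4, "fingers": 1},
  {"x": -97.7, "y": 199.2, "z": 75, "spin": 11.4, "fingers": 1},
])

```text
clock: 5.92
eef_pos: [0.5618, 0.2703, 0.0719]
tool_rot: [0.108, 0.994, 0.0, 0.001]
ft_force: [0.8, 0.0, -3.2]
grip_width: 0.0435
grasp_force: 63.1
```

```bash
python3 - <<'E'
from h import *
go((561,270,33.5,167.6))
E
```

```text
t 5.92 p [561.8 270.3  71.9] psi 167.6 tilt 0.09 F [ 0.79  0.02 -3.21] w 43.5 j6 0.67
[ 0.7 -0.5 38.4] spin -0.0
```

jog_arm([
  {"x": 0, "y": 0, "z": 15, "spin": 0, "fingers": 1},
  {"x": 0, "y": 0, "z": 28, "spin": 0, "fingers": 1},
  {"x": 0, "y": 0, "z": 35, "spin": 0, "fingers": 1},
  {"x": 0, "y": 0, "z": 38, "spin": 0, "fingers": 1},
  {"x": 0, "y": 0, "z": 38, "spin": 0, "fingers": 1},
  {"x": 0, "y": 0, "z": 38, "spin": 0, "fingers": 1},
])

```text
clock: 6.68
eef_pos: [0.5614, 0.2702, 0.0329]
tool_rot: [0.108, 0.994, 0.0, 0.0]
ft_force: [-0.3, -0.3, -4.7]
grip_width: 0.0432
grasp_force: 63.4
```

jog_arm([
  {"x": 0, "y": 0, "z": 1, "spin": 0, "fingers": 1},
  {"x": 0, "y": 0, "z": 2, "spin": 0, "fingers": 1},
  {"x": 0, "y": 0, "z": 2, "spin": 0, "fingers": 1},
])

```text
clock: 7.05
eef_pos: [0.5614, 0.2702, 0.0325]
tool_rot: [0.108, 0.994, 0.0, 0.001]
ft_force: [-3.5, -1.1, 5.9]
grip_width: 0.0433
grasp_force: 64.5
```

Contact, so I'll release and raise.

jog_arm([
  {"x": 0, "y": 0, "z": -1, "spin": 0, "fingers": -1},
  {"x": 0, "y": 0, "z": -1, "spin": 0, "fingers": -1},
  {"x": 0, "y": 0, "z": -1, "spin": 0, "fingers": -1},
  {"x": 0, "y": 0, "z": -1, "spin": 0, "fingers": -1},
  {"x": 0, "y": 0, "z": -1, "spin": 0, "fingers": -1},
])

```text
clock: 7.68
eef_pos: [0.5609, 0.27, 0.0316]
tool_rot: [0.108, 0.994, -0.0, -0.0]
ft_force: [-0.1, -0.5, 0.9]
grip_width: 0.0854
grasp_force: 0.0
```

jog_arm([
  {"x": 0, "y": 0, "z": -20, "spin": 0, "fingers": -1},
  {"x": 0, "y": 0, "z": -60, "spin": 0, "fingers": -1},
  {"x": 0, "y": 0, "z": -110, "spin": 0, "fingers": -1},
  {"x": 0, "y": 0, "z": -125, "spin": 0, "fingers": -1},
  {"x": 0, "y": 0, "z": -125, "spin": 0, "fingers": -1},
])

```text
clock: 8.3
eef_pos: [0.5617, 0.2703, 0.1578]
tool_rot: [0.108, 0.994, 0.001, 0.001]
ft_force: [-0.6, 0.2, 0.1]
grip_width: 0.0855
grasp_force: 0.0
```

```bash
python3 - <<'E'
from h import *
go((442,-97,157,190.4))
E
```

```text
t 8.3 p [561.7 270.3 157.8] psi 167.6 tilt 0.15 F [-0.63  0.2   0.07] w 85.5 j6 0.67
[ 3.800e+01 -3.845e+02  1.000e-01] spin -22.8
```

jog_arm([
  {"x": 38, "y": -384.5, "z": 0, "spin": -22.8, "fingers": -1},
  {"x": 38, "y": -384.5, "z": 0, "spin": -22.8, "fingers": -1},
  {"x": 38, "y": -384.5, "z": 0, "spin": -22.8, "fingers": -1},
  {"x": 38, "y": -384.5, "z": 0, "spin": -22.8, "fingers": -1},
  {"x": 38, "y": -384.5, "z": 0, "spin": -22.8, "fingers": -1},
  {"x": 38, "y": -384.5, "z": 0, "spin": -22.8, "fingers": -1},
  {"x": 38, "y": -384.5, "z": 0, "spin": -22.8, "fingers": -1},
  {"x": 38, "y": -384.5, "z": 0, "spin": -22.8, "fingers": -1},
])

```text
clock: 9.3
eef_pos: [0.4403, -0.0975, 0.1554]
tool_rot: [-0.09, 0.996, 0.001, -0.001]
ft_force: [0.2, 0.0, 0.5]
grip_width: 0.0853
grasp_force: 0.0
```

jog_arm([
  {"x": 0, "y": 0, "z": 0, "spin": 0, "fingers": -1},
  {"x": 0, "y": 0, "z": 0, "spin": 0, "fingers": -1},
])

```text
clock: 9.55
eef_pos: [0.4417, -0.096, 0.1564]
tool_rot: [-0.092, 0.996, 0.0, -0.0]
ft_force: [0.5, 1.3, -0.6]
grip_width: 0.0854
grasp_force: 0.0
```

```bash
python3 - <<'E'
from h import *
go((442,-97,25,190.4))
E
```

```text
t 9.55 p [441.7 -96.  156.4] psi -169.4 tilt 0.03 F [ 0.48  1.34 -0.64] w 85.4 j6 -0.4
[ -0.2  -1.1 131.4] spin 0.2
```

jog_arm([
  {"x": 0, "y": -1, "z": 40, "spin": 0, "fingers": -1},
  {"x": 0, "y": -1, "z": 80, "spin": 0, "fingers": -1},
  {"x": 0, "y": -1, "z": 115, "spin": 0, "fingers": -1},
  {"x": 0, "y": -1, "z": 131, "spin": 0, "fingers": -1},
  {"x": 0, "y": -1, "z": 131, "spin": 0, "fingers": -1},
])

```text
clock: 10.18
eef_pos: [0.4405, -0.0971, 0.0245]
tool_rot: [-0.092, 0.996, 0.001, -0.002]
ft_force: [-0.4, -0.7, 1.2]
grip_width: 0.0857
grasp_force: 0.0
```

jog_arm([
  {"x": 0, "y": 0, "z": 0, "spin": 0, "fingers": 1},
  {"x": 0, "y": 0, "z": 0, "spin": 0, "fingers": 1},
  {"x": 0, "y": 0, "z": 0, "spin": 0, "fingers": 1},
  {"x": 0, "y": 0, "z": 0, "spin": 0, "fingers": 1},
  {"x": 0, "y": 0, "z": 0, "spin": 0, "fingers": 1},
  {"x": 0, "y": 0, "z": 0, "spin": 0, "fingers": 1},
  {"x": 0, "y": 0, "z": 0, "spin": 0, "fingers": 1},
])

```text
clock: 11.05
eef_pos: [0.4428, -0.0985, 0.027]
tool_rot: [-0.091, 0.996, -0.0, 0.002]
ft_force: [-0.4, 0.7, 7.0]
grip_width: 0.0434
grasp_force: 61.7
```

jog_arm([
  {"x": 0, "y": 0, "z": -20, "spin": 0, "fingers": 1},
  {"x": 0, "y": 0, "z": -50, "spin": 0, "fingers": 1},
  {"x": 0, "y": 0, "z": -90, "spin": 0, "fingers": 1},
  {"x": 0, "y": 0, "z": -120, "spin": 0, "fingers": 1},
  {"x": 0, "y": 0, "z": -120, "spin": 0, "fingers": 1},
  {"x": 0, "y": 0, "z": -120, "spin": 0, "fingers": 1},
  {"x": 0, "y": 0, "z": -120, "spin": 0, "fingers": 1},
  {"x": 0, "y": 0, "z": -120, "spin": 0, "fingers": 1},
])

```text
clock: 12.05
eef_pos: [0.4407, -0.0981, 0.1446]
tool_rot: [-0.091, 0.996, 0.0, -0.001]
ft_force: [0.1, 0.1, -1.4]
grip_width: 0.0433
grasp_force: 61.0
```

jog_arm([
  {"x": 0, "y": 0, "z": 0, "spin": 0, "fingers": 1},
  {"x": 0, "y": 0, "z": 0, "spin": 0, "fingers": 1},
  {"x": 0, "y": 0, "z": 0, "spin": 0, "fingers": 1},
  {"x": 0, "y": 0, "z": 0, "spin": 0, "fingers": 1},
])

```text
clock: 12.55
eef_pos: [0.4415, -0.0983, 0.1458]
tool_rot: [-0.091, 0.996, -0.0, 0.0]
ft_force: [0.5, 0.3, -2.0]
grip_width: 0.0434
grasp_force: 61.0
```

jog_arm([
  {"x": 0, "y": 0, "z": 0, "spin": 0, "fingers": 1},
  {"x": 0, "y": 0, "z": 0, "spin": 0, "fingers": 1},
  {"x": 0, "y": 0, "z": 0, "spin": 0, "fingers": 1},
  {"x": 0, "y": 0, "z": 0, "spin": 0, "fingers": 1},
])

```text
clock: 13.05
eef_pos: [0.4415, -0.0983, 0.1458]
tool_rot: [-0.091, 0.996, 0.0, 0.0]
ft_force: [-0.0, 0.0, -1.2]
grip_width: 0.0434
grasp_force: 61.0
```

```bash
python3 - <<'E'
from h import *
from workcell import camera
c=camera("scene"); cv2.imwrite("pics/s4.png",cv2.resize(c["pixels"][80:320,180:460,::-1],None,fx=2.5,fy=2.5))
t=camera("top"); print(*rects(t,(24,120,60),(34,255,255),.018),sep="\n")
go((479,288,147,167.6))
E
```

```text
(array([172., 225.]), array([520.3, 278.7]), array([124. , 180.5]), 77.4)
t 13.15 p [441.5 -98.3 145.7] psi -169.6 tilt 0.0 F [-0.02  0.75 -0.79] w 43.1 j6 -0.4
[-106.7  373.2   -1.3] spin 22.8
```

View pics/s4.png

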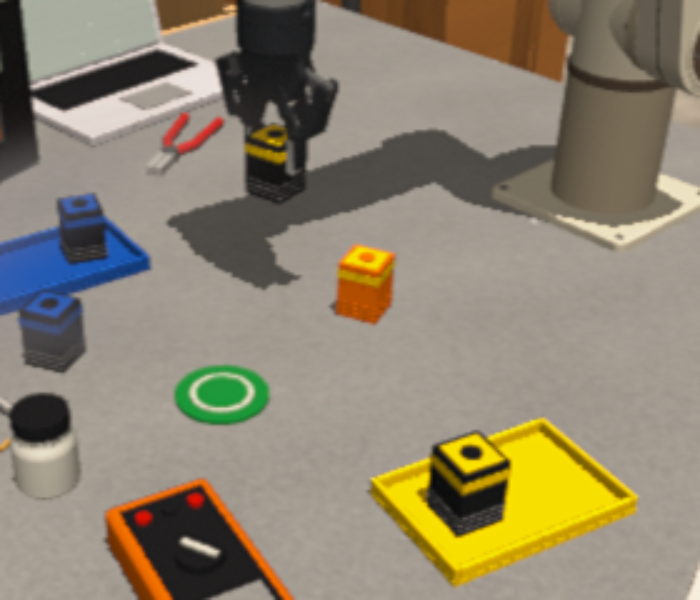

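The second shell reads about 1.3 N against 4.3 N, so the first one, standing upright in the tray, is the heavy one. The light shell goes next to it at (479, 288).

jog_arm([
  {"x": -106.7, "y": 373.2, "z": 0, "spin": 22.8, "fingers": 1},
  {"x": -106.7, "y": 373.2, "z": 0, "spin": 22.8, "fingers": 1},
  {"x": -106.7, "y": 373.2, "z": 0, "spin": 22.8, "fingers": 1},
  {"x": -106.7, "y": 373.2, "z": 0, "spin": 22.8, "fingers": 1},
  {"x": -106.7, "y": 373.2, "z": 0, "spin": 22.8, "fingers": 1},
  {"x": -106.7, "y": 373.2, "z": 0, "spin": 22.8, "fingers": 1},
  {"x": -106.7, "y": 373.2, "z": 0, "spin": 22.8, "fingers": 1},
  {"x": -106.7, "y": 373.2, "z": 0, "spin": 22.8, "fingers": 1},
])

```text
clock: 14.15
eef_pos: [0.4789, 0.2906, 0.1453]
tool_rot: [0.106, 0.994, 0.0, 0.0]
ft_force: [-0.1, -0.7, -1.7]
grip_width: 0.0431
grasp_force: 61.9
```

jog_arm([
  {"x": 0, "y": 0, "z": 0, "spin": 0, "fingers": 1},
  {"x": 0, "y": 0, "z": 0, "spin": 0, "fingers": 1},
])

```text
clock: 14.4
eef_pos: [0.479, 0.2867, 0.1457]
tool_rot: [0.109, 0.994, -0.0, -0.0]
ft_force: [0.2, 0.1, -1.5]
grip_width: 0.0435
grasp_force: 61.9
```

```bash
python3 - <<'E'
from h import *
go((479,288,33.5,167.6))
E
```

```text
t 14.4 p [479.  286.7 145.7] psi 167.5 tilt 0.04 F [ 0.24  0.1  -1.47] w 43.5 j6 0.76
[  0.2   1.3 112.2] spin -0.1
```

jog_arm([
  {"x": 0, "y": 1, "z": 40, "spin": 0, "fingers": 1},
  {"x": 0, "y": 1, "z": 75, "spin": 0, "fingers": 1},
  {"x": 0, "y": 1, "z": 98, "spin": 0, "fingers": 1},
  {"x": 0, "y": 1, "z": 108, "spin": 0, "fingers": 1},
  {"x": 0, "y": 1, "z": 112, "spin": 0, "fingers": 1},
  {"x": 0, "y": 1, "z": 112, "spin": 0, "fingers": 1},
  {"x": 0, "y": 1, "z": 113, "spin": 0, "fingers": 1},
  {"x": 0, "y": 1, "z": 113, "spin": 0, "fingers": 1},
])

```text
clock: 15.4
eef_pos: [0.4797, 0.2893, 0.0334]
tool_rot: [0.108, 0.994, 0.0, 0.001]
ft_force: [0.7, 0.2, -2.2]
grip_width: 0.0433
grasp_force: 61.9
```

jog_arm([
  {"x": 0, "y": 0, "z": 1, "spin": 0, "fingers": 1},
  {"x": 0, "y": 0, "z": 1, "spin": 0, "fingers": 1},
])

```text
clock: 15.65
eef_pos: [0.4795, 0.2892, 0.032]
tool_rot: [0.108, 0.994, 0.0, 0.0]
ft_force: [-0.1, 0.7, 0.2]
grip_width: 0.0432
grasp_force: 62.1
```

Force is about 0, so it has just touched the floor. One more millimetre, then release and rise.

jog_arm([
  {"x": 0, "y": 0, "z": 0.5, "spin": 0, "fingers": 1},
  {"x": 0, "y": 0, "z": 0.5, "spin": 0, "fingers": -1},
  {"x": 0, "y": 0, "z": 0, "spin": 0, "fingers": -1},
  {"x": 0, "y": 0, "z": 0, "spin": 0, "fingers": -1},
  {"x": 0, "y": 0, "z": 0, "spin": 0, "fingers": -1},
  {"x": 0, "y": 0, "z": 0, "spin": 0, "fingers": -1},
])

```text
clock: 16.4
eef_pos: [0.4792, 0.289, 0.0317]
tool_rot: [0.108, 0.994, -0.0, -0.0]
ft_force: [0.7, -0.0, -0.2]
grip_width: 0.0852
grasp_force: 0.0
```

jog_arm([
  {"x": 0, "y": 0, "z": -20, "spin": 0, "fingers": -1},
  {"x": 0, "y": 0, "z": -60, "spin": 0, "fingers": -1},
  {"x": 0, "y": 0, "z": -110, "spin": 0, "fingers": -1},
  {"x": 0, "y": 0, "z": -115, "spin": 0, "fingers": -1},
  {"x": 0, "y": 0, "z": -115, "spin": 0, "fingers": -1},
])

```text
clock: 17.02
eef_pos: [0.4793, 0.289, 0.1468]
tool_rot: [0.108, 0.994, 0.0, 0.0]
ft_force: [0.2, -0.1, -0.5]
grip_width: 0.0852
grasp_force: 0.0
```

```bash
python3 - <<'E'
from h import *
go((561,270,147,167.6),(561,270,31,167.6))
E
```

```text
t 17.02 p [479.3 289.  146.8] psi 167.6 tilt 0.03 F [ 0.15 -0.06 -0.55] w 85.2 j6 0.76
[-83.9  -1.   -0.1] spin -0.0
[-83.9  -1.  115.9] spin -0.0
```

jog_arm([
  {"x": -84, "y": -1, "z": 0, "spin": 0, "fingers": -1},
  {"x": -84, "y": -1, "z": 0, "spin": 0, "fingers": -1},
  {"x": -84, "y": -1, "z": 0, "spin": 0, "fingers": -1},
  {"x": -84, "y": -1, "z": 40, "spin": 0, "fingers": -1},
  {"x": -84, "y": -1, "z": 80, "spin": 0, "fingers": -1},
  {"x": -84, "y": -1, "z": 105, "spin": 0, "fingers": -1},
  {"x": -84, "y": -1, "z": 116, "spin": 0, "fingers": -1},
  {"x": -84, "y": -1, "z": 116, "spin": 0, "fingers": -1},
])

```text
clock: 18.02
eef_pos: [0.5597, 0.2699, 0.0298]
tool_rot: [0.108, 0.994, -0.001, -0.001]
ft_force: [-0.7, 0.0, 0.2]
grip_width: 0.0856
grasp_force: 0.0
```

jog_arm([
  {"x": 0, "y": 0, "z": 0, "spin": 0, "fingers": 1},
  {"x": 0, "y": 0, "z": 0, "spin": 0, "fingers": 1},
  {"x": 0, "y": 0, "z": 0, "spin": 0, "fingers": 1},
  {"x": 0, "y": 0, "z": 0, "spin": 0, "fingers": 1},
  {"x": 0, "y": 0, "z": 0, "spin": 0, "fingers": 1},
  {"x": 0, "y": 0, "z": 0, "spin": 0, "fingers": 1},
  {"x": 0, "y": 0, "z": 0, "spin": 0, "fingers": 1},
])

```text
clock: 18.9
eef_pos: [0.5622, 0.2703, 0.0323]
tool_rot: [0.108, 0.994, 0.001, 0.001]
ft_force: [0.3, -0.1, 7.2]
grip_width: 0.0433
grasp_force: 62.2
```

jog_arm([
  {"x": 0, "y": 0, "z": -20, "spin": 0, "fingers": 1},
  {"x": 0, "y": 0, "z": -50, "spin": 0, "fingers": 1},
  {"x": 0, "y": 0, "z": -90, "spin": 0, "fingers": 1},
  {"x": 0, "y": 0, "z": -115, "spin": 0, "fingers": 1},
  {"x": 0, "y": 0, "z": -115, "spin": 0, "fingers": 1},
  {"x": 0, "y": 0, "z": -115, "spin": 0, "fingers": 1},
])

```text
clock: 19.65
eef_pos: [0.5598, 0.2694, 0.1435]
tool_rot: [0.108, 0.994, -0.001, -0.002]
ft_force: [0.1, -0.4, -4.8]
grip_width: 0.043
grasp_force: 61.7
```

```bash
python3 - <<'E'
from h import *
t=dict(np.load("top0.npz"));s=dict(np.load("scene0.npz"))
print([rects(c,(50,120,60),(80,255,255),.004)[0:3] for c in(t,s)])
go((603.5,14,131,177))
E
```

```text
[[(array([259., 197.]), array([603.5,  14. ]), array([81.1, 83.2]), 89.4), (array([ 33., 150.]), array([767.9, 735.7]), array([116.8,  31.5]), 17.6), (array([ 60., 142.]), array([796.1, 653.9]), array([114.8,  37.2]), 19.2)], [(array([535., 417.]), array([580.8, 627.4]), array([13., 31.]), 50.5), (array([467., 404.]), array([643.4, 555.7]), array([79. , 41.5]), 17.5), (array([268., 238.]), array([607.4,  19.7]), array([89.1, 85.8]), 21.7)]]
t 19.65 p [559.8 269.4 143.5] psi 167.6 tilt 0.22 F [ 0.12 -0.37 -4.76] w 43.0 j6 0.66
[ -97.5 -240.    12.8] spin -9.4
```

jog_arm([
  {"x": -98.5, "y": -237.7, "z": 0, "spin": -9.4, "fingers": 1},
  {"x": -98.5, "y": -237.7, "z": 0, "spin": -9.4, "fingers": 1},
  {"x": -98.5, "y": -237.7, "z": 0, "spin": -9.4, "fingers": 1},
  {"x": -98.5, "y": -237.7, "z": 0, "spin": -9.4, "fingers": 1},
  {"x": -98.5, "y": -237.7, "z": 8, "spin": -9.4, "fingers": 1},
  {"x": -98.5, "y": -237.7, "z": 13, "spin": -9.4, "fingers": 1},
  {"x": -98.5, "y": -237.7, "z": 13, "spin": -9.4, "fingers": 1},
  {"x": -98.5, "y": -237.7, "z": 13, "spin": -9.4, "fingers": 1},
])

```text
clock: 20.65
eef_pos: [0.606, 0.0184, 0.1325]
tool_rot: [0.025, 1.0, 0.0, -0.0]
ft_force: [0.5, 0.7, -4.4]
grip_width: 0.0432
grasp_force: 64.7
```

jog_arm([
  {"x": 0, "y": 0, "z": 0, "spin": 0, "fingers": 1},
  {"x": 0, "y": 0, "z": 0, "spin": 0, "fingers": 1},
  {"x": 0, "y": 0, "z": 0, "spin": 0, "fingers": 1},
  {"x": 0, "y": 0, "z": 0, "spin": 0, "fingers": 1},
  {"x": 0, "y": 0, "z": 0, "spin": 0, "fingers": 1},
  {"x": 0, "y": 0, "z": 0, "spin": 0, "fingers": 1},
])

```text
clock: 21.4
eef_pos: [0.6062, 0.0166, 0.1327]
tool_rot: [0.026, 1.0, -0.0, -0.0]
ft_force: [1.0, -0.3, -4.0]
grip_width: 0.0432
grasp_force: 64.7
```

```bash
python3 - <<'E'
from h import *
from workcell import camera
c=camera("scene"); cv2.imwrite("pics/s5.png",cv2.resize(c["pixels"][80:320,160:440,::-1],None,fx=2.5,fy=2.5))
go((605,16,131,177))
E
```

```text
t 21.45 p [606.2  16.5 132.7] psi 177.0 tilt 0.0 F [-0.95  0.23 -4.1 ] w 42.9 j6 0.08
[ 1.2 -0.6  1.7] spin -0.0
```

View pics/s5.png

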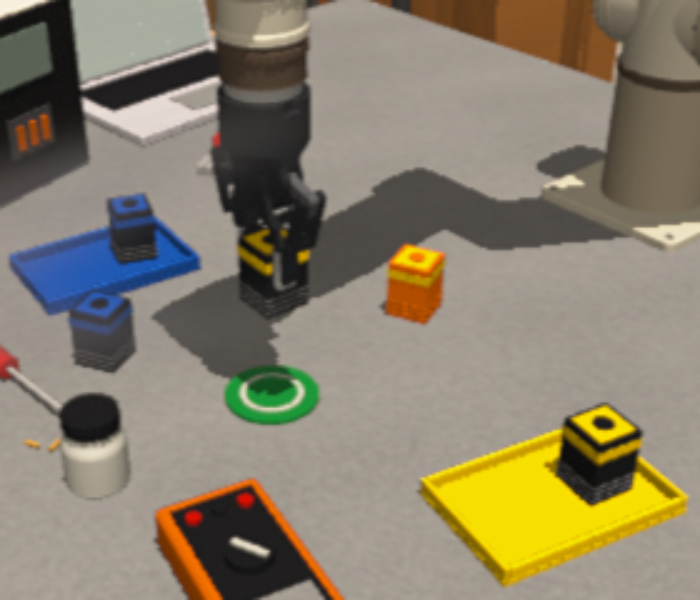

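The heavy shell is upright above the pad (shell at crop (275,272), pad at (272,393)). The light one stands alone in the tray at (600,450), and everything else is where it was. The position is within 2 mm of target and still, so I'm handing it in.

```bash
python3 -c "
from workcell import bot
print(bot.job_done())"
```

```text
the job is handed in; nothing more can be done
None
```

I handed the job in at about 21 s: the lighter shell (about 1.3 N) stands alone in the yellow tray, and the heavier one (about 4.3 N) is held upright and still about 10 cm above the middle of the green pad.

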